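Release the cam stop and push the laundry drawer shut

TASK

The clear drawer of peg supplies stands open because the eccentric cam stop on the unit's roof blocks it. With the drawer still standing open, push the cam's upright peg round until the lever meets the stop pin at the back and the cam's low point faces the drawer's tongue; only then push the drawer front until it is fully shut, and take the hand away. Push with the fingertips or the outside of the fingers, never gripping the peg, and leave everything else where it stands.

Things in the scene. Friction and masses are not known exactly. Their poses are not given: they have to be found in the camera images.
- unit: Clear plastic drawer unit, fixed, 200 deep (x) x 260 wide (y) x 110 high, with white rims on its roof to z 114 mm. Origin: centre of its underside; own +x points to its back, the way the drawer closes; yaw within 0.35 rad. On the roof stand the cam (pivot at own x = -45 mm) and behind it, on the centre line at x = +13.5, a 6 mm stop pin, top at z 138 mm.
- cam (a joint): Cam angle, rad, counter-clockwise from above positive. 0: high point and lever point to the drawer front (unit's -x). Limits +3.0 and -3.0: lever against one or other side of the stop pin, low point facing the drawer's tongue. Starts within 1.3 of 0, turns either way (positive starts are nearer +3.0). Stiff: about 6 N at the peg; stays where left. At 0 it stops the drawer 24 mm short, at 1.3 15 mm.
- cam_pivot (a point): Point on the cam's upright pivot axis, 124 mm above the shelf; axes parallel to the unit's. The cam is a steel disc of 24 mm radius, z 114 to 124 mm, its pivot 12 mm off the disc's centre; the lever is on its fat side (high point).
- lever_peg (a point): Black upright peg, 12 mm diameter, at the end of the cam's flat steel lever, 52 mm from the pivot axis. Site on its axis, 146 mm above the shelf; the peg stands free from the 12 mm wide lever bar (top at 130) up to 158 mm. Under its path nothing rises above 130 mm but the stop pin at the end.
- drawer (a joint): How far the drawer stands open, m: 0 fully shut (its front against the cabinet), 0.085 fully open; starts 0.05 to 0.065. Slides along the unit's x; moves with about 2 N and stays where it is left.
- drawer_front (a point): Point on the outer face of the drawer's flat clear front (260 wide, z 4 to 112 mm, top rail 1 mm proud), on the centre line, 85 mm high; axes parallel to the unit's: push along +x. A finger lip 90 wide juts 12 mm out of it at 12 to 20 mm height. From its top a 30 mm wide white tongue (z 114 to 124 mm) runs 45 mm back to the cam.
- tumbler_a: Glass tumbler, 70 mm diameter, 95 high, beside the unit or in front of its flank; origin under its centre. Leave alone.
- tumbler_b: The same kind of glass tumbler. Leave alone.
- weight: Hard silicone balloon weight, dark, 52 mm diameter, 52 high, standing on the roof of the unit near a back corner; origin under its centre. Leave alone.
- inflator: Orange hand inflator lying on the shelf to the left of the unit, 255 long, 48 thick, 90 mm cross handle; origin under its middle, x along it. Leave alone.
- snuffer: Stainless steel candle snuffer lying on the shelf to the right of the unit, 225 long, 28 mm bell; origin under its middle, x along it. Leave alone.
- softener: White bottle, 60 mm diameter, 110 high, beside the unit; origin under its centre. Leave alone.

How it is judged (in metres and radians):
On the way, in this order (a step that is already met when the one before it is completed fails the run):
1. the cam is turned to its low point, against the stop pin, while the drawer still stands at least 30 mm open ((value of joint cam above 2.75 rad or value of joint cam below -2.75 rad) and value of joint drawer above 0.03 m), for 0.1 s.
2. the drawer is pushed shut with the cam at its low point ((value of joint cam above 2.75 rad or value of joint cam below -2.75 rad) and value of joint drawer below 0.004 m), for 0.2 s.
At the end, for the whole second after the job is handed in: The drawer is within 4 mm of fully shut and still, the cam is within 0.25 rad of the stop pin (low point towards the tongue), and the other things are at rest (all of step 2 and velocity of joint drawer below 0.01 m/s and linear speed of each of tumbler_a, tumbler_b, weight, inflator, snuffer, softener below 0.02 m/s); the robot touches nothing.
It fails at once if a bystander is shifted, lifted or tipped (moved more than 20 mm) (distance of any of tumbler_a, tumbler_b, weight, inflator, snuffer, softener from where it was at the start of the episode above 0.02 m).
It fails at once if the cam's peg is taken between the fingers (horizontal distance between the grasp point and lever_peg below 0.008 m and contact force between the fingers and cam above 1 N).
It also fails if it takes over 54 s, if anything falls off the work surface, if the arm or the gripper's body presses on something with over 40 N, if the wrist force passes 120 N, or if a joint passes its speed limit or range.

ROBOT

A 6-joint arm with a two-finger parallel gripper is mounted at the origin on the work surface. World frame = base frame: x ahead of the robot, y to its left, z up, the work surface at z = 0. Lengths are in mm, angles in rad, forces in N, time in s.
With the tool pointing down it reaches from about 300 to 775 mm from the base axis. Payload 14.6 kg.
Tool frame: the origin (TCP) lies midway between the tips of the shut fingers; the grasp point (between the pads) lies 19 mm behind it; z points along the fingers, y is the direction in which the jaws open and shut (so a half turn about z gives the same grasp; the last joint's range is limited). The gripper opens to 94 mm and grips with 3 to 60 N. Pads are 16 mm wide; open, the fingers measure 119 mm over their backs; the gripper's body (75 mm by 177 mm) begins 78 mm behind the grasp point.
Start: joints at [1.158, 0.3, 1.521, -0, 1.321, -0.067], TCP at [186.419, 517.433, 205.446] pointing down, gripper open.
Joint ranges: [-3.03, 3.03], [-0.79, 2.21], [0.23, 2.52], [-1.04, 4.18], [0, 3.07], [-2.55, 2.55]. Speed limits (rad/s): [2.22, 2.22, 2.57, 3.14, 3.14, 3.14].

INTERFACE

Orientations are given as [roll, pitch, yaw] about the fixed x, y, z axes, in that order (R = Rz(yaw) Ry(pitch) Rx(roll)).
In Python, from cell import manip gives the robot as it stands.
- The arm moves only by the tool play_rows, never from a script. Its argument "commands" is a list of rows, each an object of numbers: "x", "y", "z": the shift along the tool's x, y, z in m; "wx", "wy", "wz": the turn, a rotation vector about the tool's x, y, z in degrees; "grip": the opening, from 0 (shut) to 1 (fully open). In form: [{"x": .., "y": .., "z": .., "wx": .., "wy": .., "wz": .., "grip": ..}, ...]. A call has 1 to 20 rows; each row shifts and turns the commanded pose from where the row before left it, along the tool's axes as they then stand; what a row does not reach is not made up. A row lasts 1/8 s, in which the tool goes at most 62.5 mm and 10.7 degrees, less where a joint would pass 70% of its speed; a pose out of reach is approached as far as the arm can. A call is refused whole if a number of a shift passes 0.0625 or a number of a turn 10.7, either way. A call with a gripper value outside its range is refused whole. The fingers move at their own pace and stop on an object; "squeeze" is the grip in N (left out, the last holds). Time passes only in rows, so rows that do not move let the fingers close. It gives the time, the measured TCP pose, the force and the opening at its end, in the units of the state.
- manip.read_state(): the state, without advancing time (a new reading comes with each control period).
- manip.camera(name): name is "scene" or "top" or "wrist"; returns (picture, depth): 400x640x3 uint8, red, green, blue; 400x640 float32, mm along the optical axis (not along the pixel's ray), 0 where there is no reading.
- manip.camera_info(name): a dict with "intrinsics" (3x3 intrinsics, pixels), "camera_from_world" (4x4, takes a point from world to camera coordinates); the wrist camera has in their place "tool_from_camera" (4x4, takes a point from camera to tool coordinates, whose origin is the TCP and whose axes are the flange's). Camera axes: x right, y up, looking along -z (the intrinsics and any distortion apply to the point x, -y, -z); pixel columns grow to the right and rows downward; lengths in mm; the calibration is good to about 2 mm. The wrist camera is an equidistant fisheye: a pixel r from the principal point sees the ray r / f radians off the axis. A picture is of the moment at which its call begins: read the wrist's pose just before it. camera_info takes no time and is no camera call.
- manip.sign_off(): hands the job in, once; it reports no verdict.
The state is a dict: "clock": time; "joints": joint angles; "qd": joint speeds; "effort": joint torques, N m; "eef_pos": TCP position; "eef_rot": TCP orientation; "wrist_force": force on the tool from outside, world axes, zero at the start; "moment": the same for the moment, N m; "finger_gap": finger opening in mm.
Only numpy, scipy, OpenCV 4.12 (cv2) and the standard library are available. Lean on these libraries where they do the work, as an engineer would, in place of code of your own. Each camera call takes 0.05 s, during which the arm holds its last target.

## Working session

There is one attempt and no reset: what is moved stays moved. The work goes in short steps, Python scripts to look and compute and a tool call to move; the robot and the scene stay as the last step left them, time stands still between calls to the robot, and variables do not carry over. Pictures are saved under pics/ and viewed, and the job is handed in when it is done.

Besides the shell and the picture viewer there is one more tool, called after "Request:" in YAML: its name, and indented under it one key for each argument. play_rows: Moves the arm, as the interface text tells. Its arguments: {"type":"object","properties":{"commands":{"type":"array"},"squeeze":{"type":"number"}},"required":["commands"]}

```bash
ls; mkdir -p pics; python3 - <<'E'
from cell import manip
import cv2,numpy as np
print(manip.read_state())
for n in ("scene","top"):
    p,d=manip.camera(n); cv2.imwrite(f"pics/{n}0.png",p[:,:,::-1]); np.save(f"{n}0.npy",d); np.save(f"{n}0p.npy",p)
    print(manip.camera_info(n))
print(manip.camera_info("wrist"))
E
```

```text
pics
{'clock': 0.0, 'joints': array([ 1.15839302e+00,  3.00513493e-01,  1.52158768e+00,  8.64063857e-06,
        1.32070726e+00, -6.66048252e-02]), 'qd': array([ 7.66206185e-05,  1.01397280e-04,  1.63843517e-04,  1.55968286e-03,
        1.12424062e-03, -3.04180001e-04]), 'effort': array([ 1.93342086e-03, -5.31806266e+01, -3.52736843e+01,  7.09448196e-02,
        2.43466313e-02, -1.05026754e-04]), 'eef_pos': array([186.3166867 , 517.19519879, 204.86029091]), 'eef_rot': array([-3.14038013e+00, -8.92671614e-05,  2.79579197e+00]), 'wrist_force': array([-0.58514804, -1.07720959, -0.18606162]), 'moment': array([ 0.03419705, -0.0225844 , -0.0181584 ]), 'finger_gap': 94.04747729404318}
{'intrinsics': array([[364.1318242 ,   0.        , 317.3978787 ],
       [  0.        , 364.1318242 , 201.98640678],
       [  0.        ,   0.        ,   1.        ]]), 'camera_from_world': array([[ 4.77957355e-01,  8.78381872e-01,  1.43312820e-03,
        -3.42583952e+02],
       [-6.51610402e-01,  3.53468266e-01,  6.71166201e-01,
         3.01894485e+02],
       [ 5.89033659e-01, -3.21722663e-01,  7.4130552
[... 484 characters left out ...]
    [-1.98045092e-01,  2.36325925e-04,  9.80192882e-01,
        -8.82208260e+02],
       [ 0.00000000e+00,  0.00000000e+00,  0.00000000e+00,
         1.00000000e+00]])}
{'intrinsics': array([[309.70691629,   0.        , 319.93630447],
       [  0.        , 309.70691629, 206.6076884 ],
       [  0.        ,   0.        ,   1.        ]]), 'tool_from_camera': array([[ 2.21348922e-04,  9.58124320e-01,  2.86352473e-01,
         8.33415770e+01],
       [ 9.99999975e-01, -2.07055666e-04, -8.01943380e-05,
        -6.80559314e-02],
       [-1.75452435e-05,  2.86352484e-01, -9.58124342e-01,
        -1.79580657e+02],
       [ 0.00000000e+00,  0.00000000e+00,  0.00000000e+00,
         1.00000000e+00]])}
```

View pics/scene0.png

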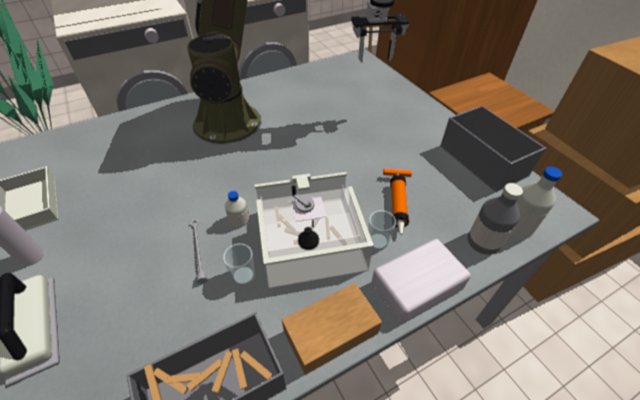

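View pics/top0.png

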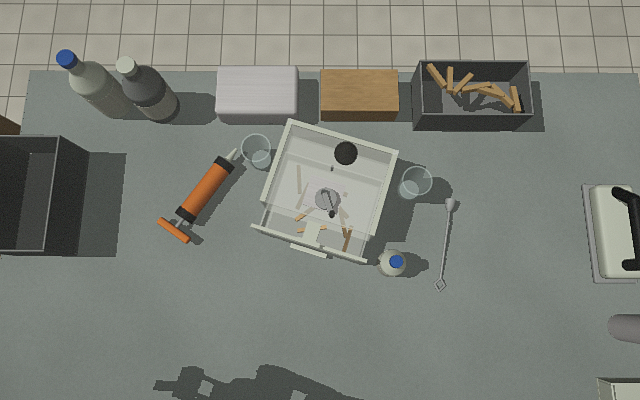

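The top view shows the unit with its front toward the robot and turned clockwise. The peg is dark, near (332,213), the pivot disc is near (325,199), and the pin is near (331,169). I'll zoom in.

```bash
python3 - <<'E'
import cv2,numpy as np
p=cv2.imread("pics/top0.png"); cv2.imwrite("pics/top0z.png",cv2.resize(p[110:280,240:410],None,fx=3.5,fy=3.5,interpolation=cv2.INTER_CUBIC))
p=cv2.imread("pics/scene0.png"); cv2.imwrite("pics/scene0z.png",cv2.resize(p[165:285,240:400],None,fx=4.9,fy=4.9,interpolation=cv2.INTER_CUBIC))
E
```

```text
(no output)
```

View pics/top0z.png

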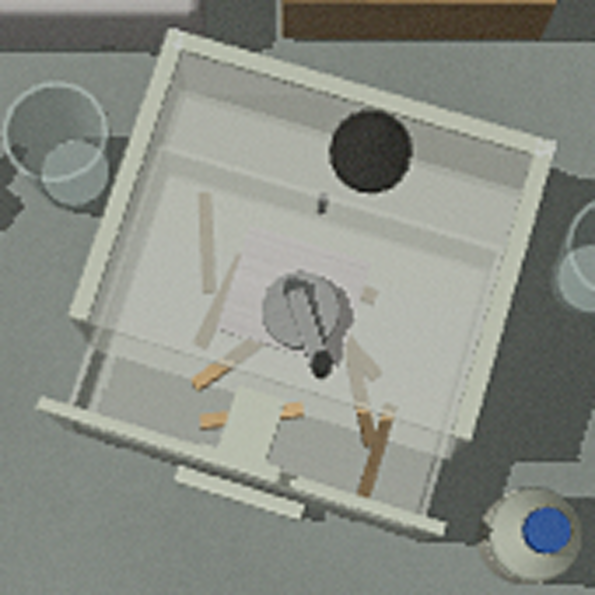

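View pics/scene0z.png

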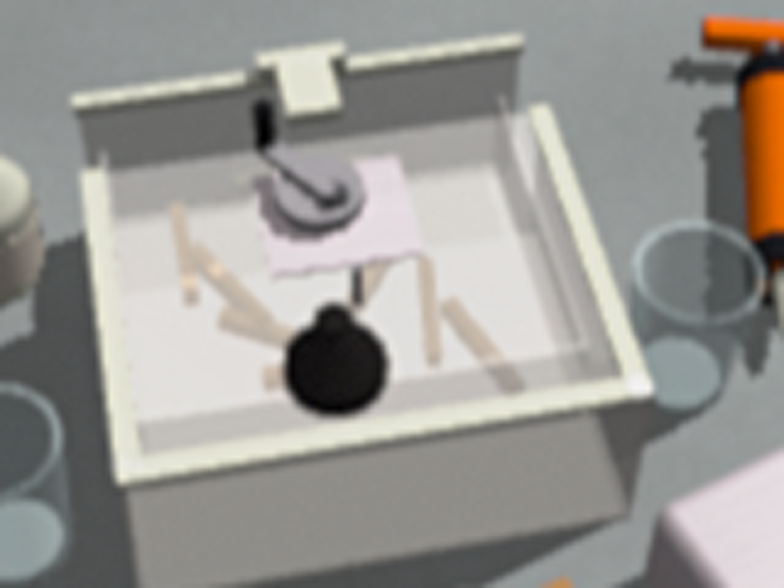

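```bash
cat > h.py <<'E'
import numpy as np
from cell import manip
def ray(n,u,v,z):
    i=manip.camera_info(n);K=i["intrinsics"];T=i["camera_from_world"]
    d=np.array([(u-K[0,2])/K[0,0],-(v-K[1,2])/K[1,1],-1.]);R=T[:3,:3];c=-R.T@T[:3,3];w=R.T@d
    return c+w*(z-c[2])/w[2]
E
python3 - <<'E'
from h import *
Z=lambda a,b:(240+(a+.5)/3.5-.5,110+(b+.5)/3.5-.5)
S=lambda a,b:(240+(a+.5)/4.9-.5,165+(b+.5)/4.9-.5)
P={}
for k,a,b,z in [("BL",170,30,114),("BR",555,147,114),("FL",72,318,114),("FR",472,440,114),("dL",38,405,112),("dR",443,533,112),("hub",297,288,130),("pegtop",321,359,158),("pegbase",320,372,130),("disc",300,309,124),("pin",322,197,138),("pinbase",321,211,110),("weight",371,151,52+110),("lipL",176,478,20),("lipR",302,517,20)]:
    P[k]=ray("top",*Z(a,b),z); print(k,P[k].round(1))
for k,a,b,z in [("hub",335,192,130),("pegtop",263,102,158),("pegbase",264,147,130),("pin",358,266,138),("BL",648,385,114),("BR",122,480,114),("dL",522,40,112),("dR",74,98,112)]:
    print("s",k,ray("scene",*S(a,b),z).round(1))
for a,b in (("BR","BL"),("FR","FL"),("dR","dL"),("FL","BL"),("FR","BR")):
    v=P[b]-P[a]; print(a,b,np.arctan2(v[1],v[0]),np.hypot(*v[:2]))
E
```

```text
BL [792.4 108.3 114. ]
BR [ 713.8 -138.1  114. ]
FL [601.9 165.7 114. ]
FR [526.4 -80.9 114. ]
dL [547.6 185.1 112. ]
dR [470.2 -62.3 112. ]
hub [617.6  26.1 130. ]
pegtop [568.5  12.2 158. ]
pegbase [565.5  12.2 130. ]
disc [605.8  24.2 124. ]
pin [673.2  10.9 138. ]
pinbase [672.3  10.8 110. ]
weight [694.8 -18.  162. ]
lipL [511.8 106.5  20. ]
lipR [485.9  21.8  20. ]
s hub [618.3  26.  130. ]
s pegtop [566.9  11.  158. ]
s pegbase [571.8   7.7 130. ]
s pin [673.8  10.1 138. ]
s BL [789.2 107.6 114. ]
s BR [ 717.5 -137.6  114. ]
s dL [550.8 182.7 112. ]
s dR [471.6 -62.5 112. ]
BR BL 1.2619846311790173 258.6681944807836
FR FL 1.2738422543898946 257.85763727668274
dR dL 1.2676288309026387 259.2787371878435
FL BL -0.29213050257126494 199.0186189783452
FR BR -0.29609872913183233 195.94925728531103
```

The two views agree to about 2 mm:

| Quantity | Value |
|---|---|
| Pivot | (618, 26) |
| Yaw | about -0.295 |
| Cam | about +0.58 |
| Lever length | 52, as given |
| Pin distance from pivot | about 58, as given |

Turned the positive way, the peg would end close to the weight. I'll turn it clockwise to -3.0 instead, with the shut fingers trailing the peg. First I move above the start point.

Request:
play_rows:
  commands:
    - {"x":-0.0304,"y":-0.0205,"grip":0}
    - {"x":-0.0304,"y":-0.0205,"grip":0}
    - {"x":-0.0304,"y":-0.0205,"grip":0}
    - {"x":-0.0304,"y":-0.0205,"grip":0}
    - {"x":-0.0304,"y":-0.0205,"grip":0}
    - {"x":-0.0304,"y":-0.0205,"grip":0}
    - {"x":-0.0304,"y":-0.0205,"grip":0}
    - {"x":-0.0304,"y":-0.0205,"grip":0}
    - {"x":-0.0304,"y":-0.0205,"grip":0}
    - {"x":-0.0304,"y":-0.0205,"grip":0}
    - {"x":-0.0304,"y":-0.0205,"grip":0}
    - {"x":-0.0304,"y":-0.0205,"grip":0}
    - {"x":-0.0304,"y":-0.0205,"grip":0}
    - {"x":-0.0304,"y":-0.0205,"grip":0}
    - {"x":-0.0304,"y":-0.0205,"grip":0}
    - {"x":-0.0304,"y":-0.0205,"grip":0}
    - {"x":-0.0304,"y":-0.0205,"grip":0}
    - {"x":-0.0304,"y":-0.0205,"grip":0}

```text
$.commands[0]: bad value
```

Request:
play_rows:
  commands:
    - {"wz":-8.94,"grip":0}
    - {"wz":-8.94,"grip":0}
    - {"wz":-8.94,"grip":0}
    - {"wz":-8.94,"grip":0}
    - {"grip":0}
    - {"grip":0}

```text
$.commands[0]: bad value
```

```bash
python3 - <<'E'
from cell import manip
import cv2,numpy as np
s=manip.read_state();print(s)
p,d=manip.camera("wrist"); cv2.imwrite("pics/w1.png",p[:,:,::-1])
E
```

```text
{'clock': 0.1, 'joints': array([ 1.15839245e+00,  3.00437231e-01,  1.52152721e+00,  1.14842106e-05,
        1.32068458e+00, -6.65599031e-02]), 'qd': array([-0.00041274,  0.00057522, -0.00298963, -0.00070287, -0.0008084 ,
       -0.00016935]), 'effort': array([ 2.93431374e-03, -5.32641256e+01, -3.53280759e+01,  7.10352603e-02,
        2.34626234e-02, -2.35839252e-05]), 'eef_pos': array([186.32946888, 517.22550379, 204.92769268]), 'eef_rot': array([-3.14053936e+00, -8.13592527e-05,  2.79574579e+00]), 'wrist_force': array([-0.1672484 , -0.44048016, -0.10580489]), 'moment': array([-0.04138204,  0.04420732, -0.05407473]), 'finger_gap': 94.02465090842303}
```

View pics/w1.png

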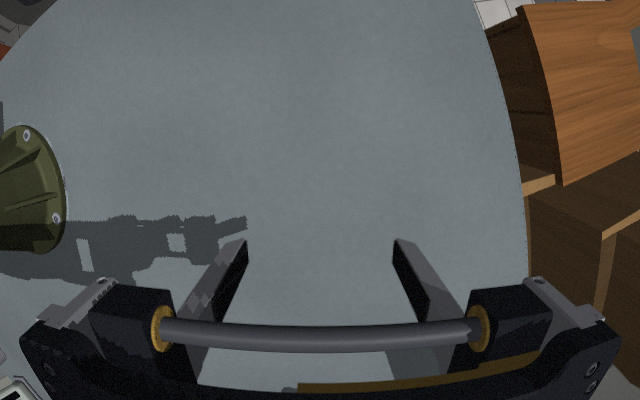

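The call was refused whole and nothing moved; the view still shows bare shelf under the open fingers. Perhaps every key is required.

Request:
play_rows:
  commands:
    - {"x":-0.0304,"y":-0.0205,"z":0,"wx":0,"wy":0,"wz":0,"grip":0}

```text
clock: 0.28
eef_pos: [207.5, 488.1, 204.9]
eef_rot: [-3.141, -0.0, 2.798]
wrist_force: [1.4, 0.4, -0.4]
finger_gap: 87.0
```

Request:
play_rows:
  commands:
    - {"x":-0.0304,"y":-0.0205,"z":0,"wx":0,"wy":0,"wz":0,"grip":0}
    - {"x":-0.0304,"y":-0.0205,"z":0,"wx":0,"wy":0,"wz":0,"grip":0}
    - {"x":-0.0304,"y":-0.0205,"z":0,"wx":0,"wy":0,"wz":0,"grip":0}
    - {"x":-0.0304,"y":-0.0205,"z":0,"wx":0,"wy":0,"wz":0,"grip":0}
    - {"x":-0.0304,"y":-0.0205,"z":0,"wx":0,"wy":0,"wz":0,"grip":0}
    - {"x":-0.0304,"y":-0.0205,"z":0,"wx":0,"wy":0,"wz":0,"grip":0}
    - {"x":-0.0304,"y":-0.0205,"z":0,"wx":0,"wy":0,"wz":0,"grip":0}
    - {"x":-0.0304,"y":-0.0205,"z":0,"wx":0,"wy":0,"wz":0,"grip":0}
    - {"x":-0.0304,"y":-0.0205,"z":0,"wx":0,"wy":0,"wz":0,"grip":0}
    - {"x":-0.0304,"y":-0.0205,"z":0,"wx":0,"wy":0,"wz":0,"grip":0}
    - {"x":-0.0304,"y":-0.0205,"z":0,"wx":0,"wy":0,"wz":0,"grip":0}
    - {"x":-0.0304,"y":-0.0205,"z":0,"wx":0,"wy":0,"wz":0,"grip":0}
    - {"x":-0.0304,"y":-0.0205,"z":0,"wx":0,"wy":0,"wz":0,"grip":0}
    - {"x":-0.0304,"y":-0.0205,"z":0,"wx":0,"wy":0,"wz":0,"grip":0}
    - {"x":-0.0304,"y":-0.0205,"z":0,"wx":0,"wy":0,"wz":0,"grip":0}
    - {"x":-0.0304,"y":-0.0205,"z":0,"wx":0,"wy":0,"wz":0,"grip":0}
    - {"x":-0.0304,"y":-0.0205,"z":0,"wx":0,"wy":0,"wz":0,"grip":0}
    - {"x":0,"y":0,"z":0,"wx":0,"wy":0,"wz":-8.9,"grip":0}

```text
clock: 2.52
eef_pos: [576.8, -17.1, 204.6]
eef_rot: [-3.141, -0.001, 2.952]
wrist_force: [0.5, 0.1, 0.1]
finger_gap: 0.7
```

Request:
play_rows:
  commands:
    - {"x":0,"y":0,"z":0,"wx":0,"wy":0,"wz":-8.9,"grip":0}
    - {"x":0,"y":0,"z":0,"wx":0,"wy":0,"wz":-8.9,"grip":0}
    - {"x":0,"y":0,"z":0,"wx":0,"wy":0,"wz":-8.9,"grip":0}
    - {"x":0,"y":0,"z":0,"wx":0,"wy":0,"wz":0,"grip":0}
    - {"x":0,"y":0,"z":0,"wx":0,"wy":0,"wz":0,"grip":0}

```text
clock: 3.15
eef_pos: [576.1, -15.2, 205.3]
eef_rot: [3.142, -0.0, -2.87]
wrist_force: [-0.3, -0.0, -0.4]
finger_gap: 0.6
```

```bash
python3 - <<'E'
from cell import manip
import cv2,numpy as np
s=manip.read_state();print(s)
p,d=manip.camera("wrist"); cv2.imwrite("pics/w2.png",p[:,:,::-1])
i=manip.camera_info("wrist")
# predicted pixels of measured points
from scipy.spatial.transform import Rotation as R
Rt=R.from_euler("xyz",s["eef_rot"]).as_matrix();T=i["tool_from_camera"];K=i["intrinsics"]
for P in ([618,26,130],[568,11.8,158],[673.5,10.5,138]):
    t=Rt.T@(np.array(P)-s["eef_pos"]); c=T[:3,:3].T@(t-T[:3,3]); q=np.array([c[0],-c[1],-c[2]])
    th=np.arctan2(np.hypot(*q[:2]),q[2]); n=q[:2]/np.hypot(*q[:2])
    print(P,K[0,0]*th*n+K[:2,2], "tool",t)
E
```

```text
{'clock': 3.15, 'joints': array([-8.98905622e-02,  3.58906399e-01,  1.44319492e+00, -1.15745541e-05,
        1.33970302e+00, -1.93276813e+00]), 'qd': array([ 0.00114569, -0.0006771 , -0.00165298,  0.00058447, -0.00143766,
       -0.0111602 ]), 'effort': array([-7.07459258e-03, -5.66998601e+01, -3.54599583e+01, -4.06489754e-02,
        6.49436912e-02, -8.40213988e-02]), 'eef_pos': array([576.1123099 , -15.1816893 , 205.33640856]), 'eef_rot': array([ 3.14152823e+00, -2.01961539e-04, -2.86950875e+00]), 'wrist_force': array([-2.56075589e-01, -1.25832010e-04, -4.30777808e-01]), 'moment': array([ 0.05766144,  0.04433433, -0.00468069]), 'finger_gap': 0.6154880889219954}
[618, 26, 130] [350.83744194 267.21692236] tool [-51.42911672  28.40501709  75.3278536 ]
[568, 11.8, 158] [356.26111948 225.07788557] tool [ 0.55328274 28.16615922 47.33833603]
[673.5, 10.5, 138] [318.73102624 315.17111224] tool [-100.72036093   -1.43929654   67.31597571]
```

View pics/w2.png

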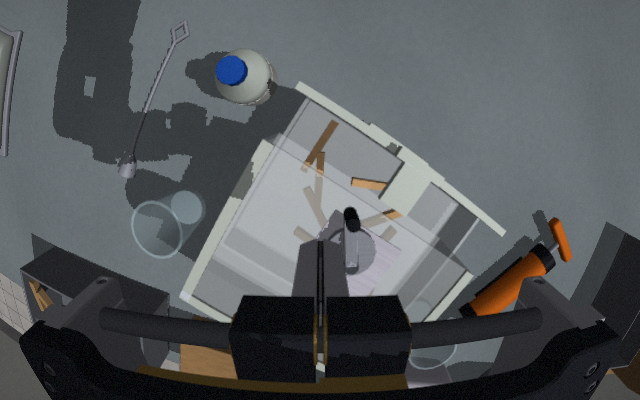

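The wrist view shows the peg blob at about (352,220) and the hub at (350,268), matching the predicted (356,225) and (351,267). The fingertip is beside the peg with a gap. I lower to z 143 and start the arc with an approach of 9 mm.

Request:
play_rows:
  commands:
    - {"x":0,"y":0,"z":0.02,"wx":0,"wy":0,"wz":0,"grip":0}
    - {"x":0,"y":0,"z":0.021,"wx":0,"wy":0,"wz":0,"grip":0}
    - {"x":0,"y":0,"z":0.021,"wx":0,"wy":0,"wz":0,"grip":0}
    - {"x":0,"y":0,"z":0,"wx":0,"wy":0,"wz":0,"grip":0}
    - {"x":0,"y":0.005,"z":0,"wx":0,"wy":0,"wz":0,"grip":0}
    - {"x":0,"y":0.0045,"z":0,"wx":0,"wy":0,"wz":0,"grip":0}
    - {"x":0.0014,"y":0.0046,"z":0,"wx":0,"wy":0,"wz":5,"grip":0}
    - {"x":0.0014,"y":0.0046,"z":0,"wx":0,"wy":0,"wz":5,"grip":0}
    - {"x":0.0014,"y":0.0046,"z":0,"wx":0,"wy":0,"wz":5,"grip":0}

```text
clock: 4.32
eef_pos: [567.0, 6.2, 144.4]
eef_rot: [-3.14, 0.001, -3.131]
wrist_force: [-1.3, -6.3, 1.5]
finger_gap: 0.6
```

```bash
cat >> h.py <<'E'
def rel():
    s=manip.read_state(); y=s["eef_rot"][2]; d=s["eef_pos"][:2]-[618,26]
    r=np.array([np.cos(y),np.sin(y)]); t=np.array([r[1],-r[0]])
    print("clock",s["clock"],"pos",s["eef_pos"].round(1),"yaw",round(y,3),"X",(d@r).round(1),"Y",(d@t).round(1),"j6",s["joints"][5].round(2),"F",s["wrist_force"].round(1))
E
python3 - <<'E'
from h import *; import cv2
rel()
p,d=manip.camera("top"); cv2.imwrite("pics/t2.png",cv2.resize(p[110:280,240:410,::-1],None,fx=3.5,fy=3.5))
E
```

```text
clock 4.325 pos [567.    6.2 144.4] yaw -3.131 X 51.2 Y -19.3 j6 -1.63 F [-1.3 -6.3  1.5]
```

View pics/t2.png

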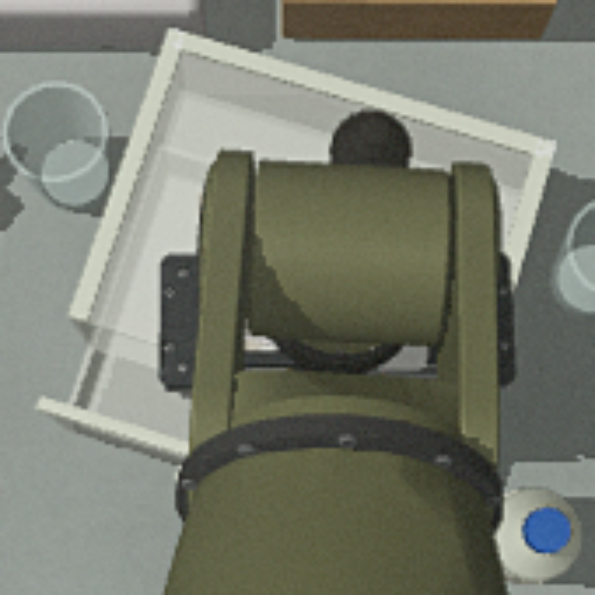

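The arm hides the cam in the top view, but the 6.3 N contact force matches the cam's stiffness and the offsets hold (X 51, Y -19). I continue the arc.

Request:
play_rows:
  commands:
    - {"x":0.0014,"y":0.0046,"z":0,"wx":0,"wy":0,"wz":5,"grip":0}
    - {"x":0.0014,"y":0.0046,"z":0,"wx":0,"wy":0,"wz":5,"grip":0}
    - {"x":0.0014,"y":0.0046,"z":0,"wx":0,"wy":0,"wz":5,"grip":0}
    - {"x":0.0014,"y":0.0046,"z":0,"wx":0,"wy":0,"wz":5,"grip":0}
    - {"x":0.0014,"y":0.0046,"z":0,"wx":0,"wy":0,"wz":5,"grip":0}
    - {"x":0.0014,"y":0.0046,"z":0,"wx":0,"wy":0,"wz":5,"grip":0}
    - {"x":0.0014,"y":0.0046,"z":0,"wx":0,"wy":0,"wz":5,"grip":0}
    - {"x":0.0014,"y":0.0046,"z":0,"wx":0,"wy":0,"wz":5,"grip":0}
    - {"x":0.0014,"y":0.0046,"z":0,"wx":0,"wy":0,"wz":5,"grip":0}
    - {"x":0.0014,"y":0.0046,"z":0,"wx":0,"wy":0,"wz":5,"grip":0}

```text
clock: 5.62
eef_pos: [570.4, 53.2, 144.3]
eef_rot: [-3.141, 0.0, 2.28]
wrist_force: [-5.7, -3.0, 3.2]
finger_gap: 0.8
```

```bash
python3 - <<'E'
from h import *; import cv2
rel()
p,d=manip.camera("wrist"); cv2.imwrite("pics/w3.png",p[:,:,::-1])
E
```

```text
clock 5.625 pos [570.4  53.2 144.3] yaw 2.28 X 51.7 Y -18.4 j6 -0.68 F [-5.7 -3.   3.2]
```

View pics/w3.png

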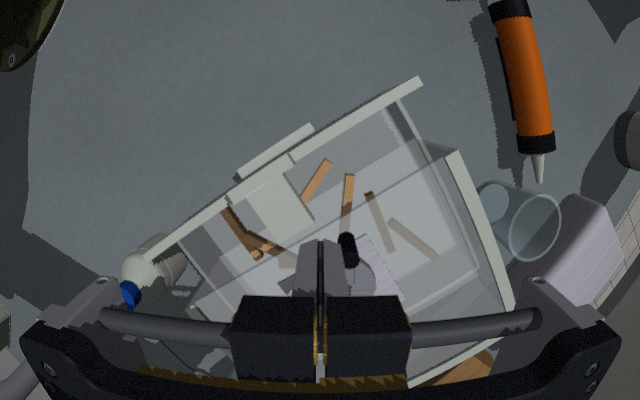

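The peg, at (348,250), stays against the right finger's back, and the drawer is still open. Continuing.

Request:
play_rows:
  commands:
    - {"x":0.0014,"y":0.0046,"z":0,"wx":0,"wy":0,"wz":5,"grip":0}
    - {"x":0.0014,"y":0.0046,"z":0,"wx":0,"wy":0,"wz":5,"grip":0}
    - {"x":0.0014,"y":0.0046,"z":0,"wx":0,"wy":0,"wz":5,"grip":0}
    - {"x":0.0014,"y":0.0046,"z":0,"wx":0,"wy":0,"wz":5,"grip":0}
    - {"x":0.0014,"y":0.0046,"z":0,"wx":0,"wy":0,"wz":5,"grip":0}
    - {"x":0.0014,"y":0.0046,"z":0,"wx":0,"wy":0,"wz":5,"grip":0}
    - {"x":0.0014,"y":0.0046,"z":0,"wx":0,"wy":0,"wz":5,"grip":0}
    - {"x":0.0014,"y":0.0046,"z":0,"wx":0,"wy":0,"wz":5,"grip":0}
    - {"x":0.0014,"y":0.0046,"z":0,"wx":0,"wy":0,"wz":5,"grip":0}
    - {"x":0.0014,"y":0.0046,"z":0,"wx":0,"wy":0,"wz":5,"grip":0}
    - {"x":0.0014,"y":0.0046,"z":0,"wx":0,"wy":0,"wz":5,"grip":0}
    - {"x":0.0014,"y":0.0046,"z":0,"wx":0,"wy":0,"wz":5,"grip":0}
    - {"x":0.0014,"y":0.0046,"z":0,"wx":0,"wy":0,"wz":5,"grip":0}
    - {"x":0.0014,"y":0.0046,"z":0,"wx":0,"wy":0,"wz":5,"grip":0}
    - {"x":0.0014,"y":0.0046,"z":0,"wx":0,"wy":0,"wz":5,"grip":0}
    - {"x":0.0014,"y":0.0046,"z":0,"wx":0,"wy":0,"wz":5,"grip":0}
    - {"x":0.0014,"y":0.0046,"z":0,"wx":0,"wy":0,"wz":5,"grip":0}
    - {"x":0.0014,"y":0.0046,"z":0,"wx":0,"wy":0,"wz":5,"grip":0}
    - {"x":0.0014,"y":0.0046,"z":0,"wx":0,"wy":0,"wz":5,"grip":0}
    - {"x":0.0014,"y":0.0046,"z":0,"wx":0,"wy":0,"wz":5,"grip":0}

```text
clock: 8.18
eef_pos: [653.3, 68.9, 144.0]
eef_rot: [-3.14, 0.001, 0.535]
wrist_force: [-6.6, 2.0, 1.4]
finger_gap: 0.5
```

```bash
python3 - <<'E'
from h import *; import cv2
rel()
p,d=manip.camera("wrist"); cv2.imwrite("pics/w4.png",p[:,:,::-1])
p,d=manip.camera("scene"); cv2.imwrite("pics/s4.png",cv2.resize(p[165:285,240:400,::-1],None,fx=4.9,fy=4.9))
E
```

```text
clock 8.175 pos [653.3  68.9 144. ] yaw 0.535 X 52.2 Y -18.9 j6 1.08 F [-6.6  2.   1.4]
```

View pics/w4.png

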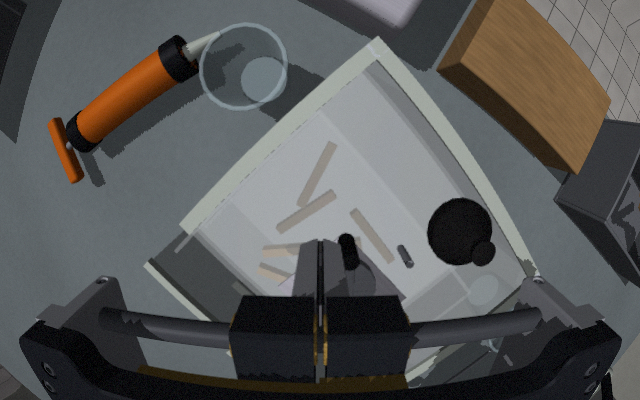

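View pics/s4.png

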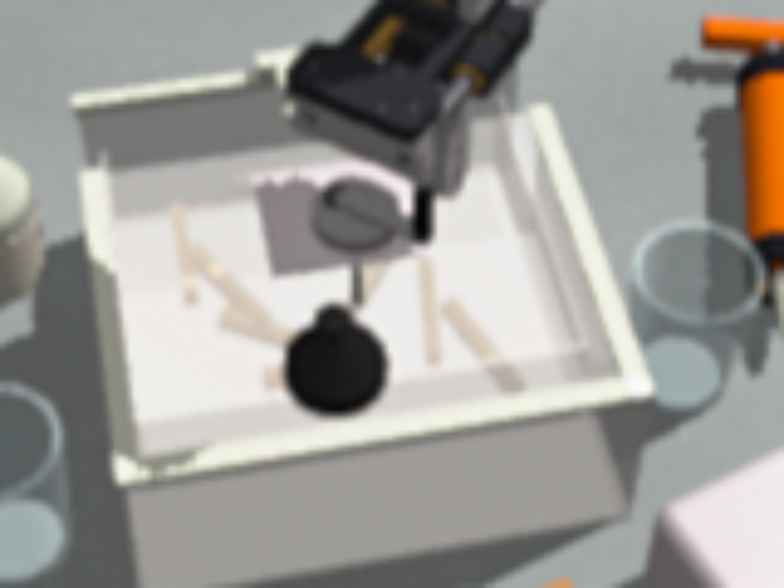

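The scene view shows the peg at (423,215), pushed by the fingertip. The pin (358,283) and the weight (335,365) are where they were. About 39° remain.

Request:
play_rows:
  commands:
    - {"x":0.0014,"y":0.0046,"z":0,"wx":0,"wy":0,"wz":5,"grip":0}
    - {"x":0.0014,"y":0.0046,"z":0,"wx":0,"wy":0,"wz":5,"grip":0}
    - {"x":0.0014,"y":0.0046,"z":0,"wx":0,"wy":0,"wz":5,"grip":0}
    - {"x":0.0014,"y":0.0046,"z":0,"wx":0,"wy":0,"wz":5,"grip":0}
    - {"x":0.0014,"y":0.0046,"z":0,"wx":0,"wy":0,"wz":5,"grip":0}
    - {"x":0.0014,"y":0.0046,"z":0,"wx":0,"wy":0,"wz":5,"grip":0}
    - {"x":0.0014,"y":0.0046,"z":0,"wx":0,"wy":0,"wz":5,"grip":0}
    - {"x":0,"y":0,"z":0,"wx":0,"wy":0,"wz":0,"grip":0}

```text
clock: 9.28
eef_pos: [671.6, 41.0, 144.0]
eef_rot: [-3.141, 0.0, -0.074]
wrist_force: [-2.2, 2.6, -0.4]
finger_gap: 0.5
```

```bash
python3 - <<'E'
from h import *; import cv2
rel()
p,d=manip.camera("scene"); cv2.imwrite("pics/s5.png",cv2.resize(p[165:285,240:400,::-1],None,fx=4.9,fy=4.9))
E
```

```text
clock 9.275 pos [671.6  41.  144. ] yaw -0.074 X 52.3 Y -19.0 j6 1.65 F [-2.2  2.6 -0.4]
```

View pics/s5.png

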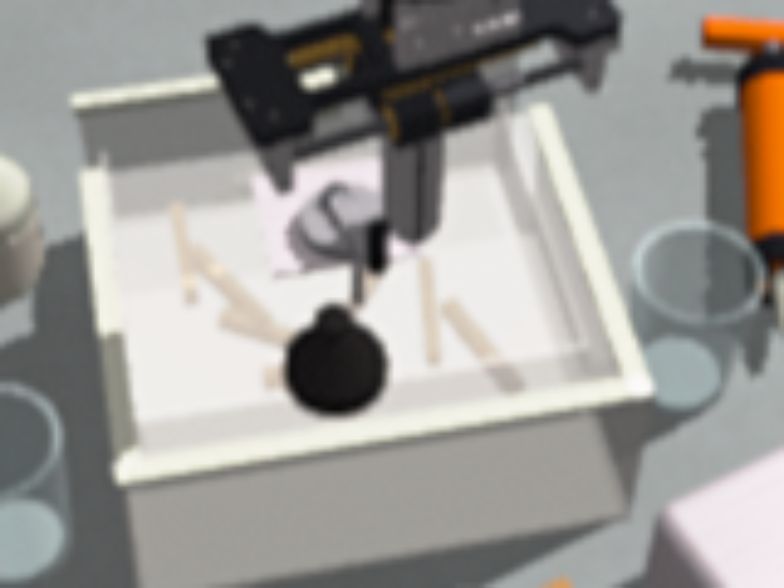

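The peg, at (377,245), is almost at the pin. I nudge until the pin's reaction shows in the force.

Request:
play_rows:
  commands:
    - {"x":0.0007,"y":0.0023,"z":0,"wx":0,"wy":0,"wz":2.5,"grip":0}
    - {"x":0.0007,"y":0.0023,"z":0,"wx":0,"wy":0,"wz":2.5,"grip":0}
    - {"x":0,"y":0,"z":0,"wx":0,"wy":0,"wz":0,"grip":0}

```text
clock: 9.7
eef_pos: [672.7, 36.4, 143.9]
eef_rot: [-3.141, -0.0, -0.161]
wrist_force: [-2.3, 2.8, 0.9]
finger_gap: 0.2
```

Request:
play_rows:
  commands:
    - {"x":0,"y":0.001,"z":0,"wx":0,"wy":0,"wz":0,"grip":0}
    - {"x":0,"y":0,"z":0,"wx":0,"wy":0,"wz":0,"grip":0}

```text
clock: 9.95
eef_pos: [672.6, 35.7, 144.0]
eef_rot: [-3.14, -0.0, -0.16]
wrist_force: [-0.7, 6.5, 0.8]
finger_gap: 0.5
```

Request:
play_rows:
  commands:
    - {"x":0,"y":0.001,"z":0,"wx":0,"wy":0,"wz":0,"grip":0}
    - {"x":0,"y":0,"z":0,"wx":0,"wy":0,"wz":0,"grip":0}

```text
clock: 10.2
eef_pos: [672.5, 35.4, 144.0]
eef_rot: [-3.139, -0.0, -0.159]
wrist_force: [-0.5, 10.0, 0.4]
finger_gap: 0.6
```

Request:
play_rows:
  commands:
    - {"x":0,"y":0.001,"z":0,"wx":0,"wy":0,"wz":0,"grip":0}
    - {"x":0,"y":0,"z":0,"wx":0,"wy":0,"wz":0,"grip":0}

```text
clock: 10.45
eef_pos: [672.4, 35.1, 144.0]
eef_rot: [-3.138, -0.001, -0.159]
wrist_force: [0.6, 13.8, 0.1]
finger_gap: 0.4
```

```bash
python3 - <<'E'
from h import *; import cv2
rel()
p,d=manip.camera("scene"); cv2.imwrite("pics/s6.png",cv2.resize(p[165:285,240:400,::-1],None,fx=4.9,fy=4.9))
E
```

```text
clock 10.45 pos [672.4  35.1 144. ] yaw -0.159 X 52.3 Y -17.6 j6 1.73 F [ 0.6 13.8  0.1]
```

View pics/s6.png

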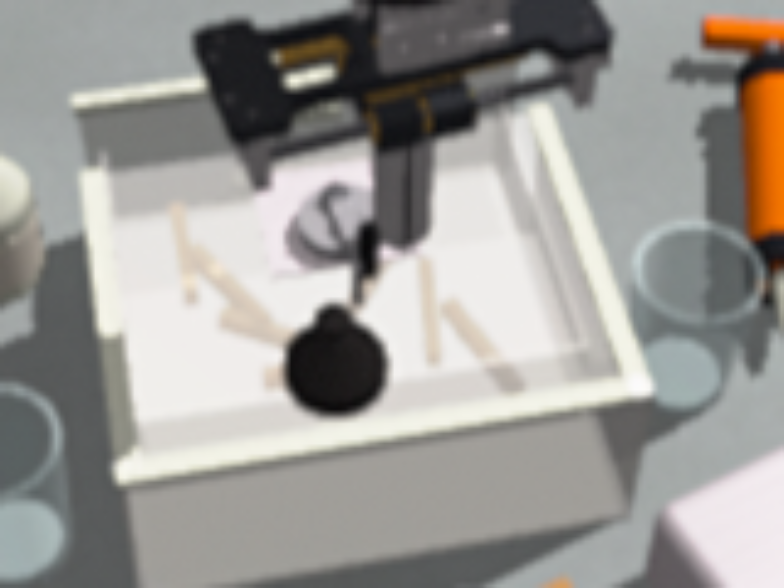

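The force climbed from 6.5 to 13.8 N with no motion, and the picture shows the lever on the pin (367,250) with the drawer still open. I back off, lift, square up to the drawer and go in front of it.

Request:
play_rows:
  commands:
    - {"x":0,"y":-0.006,"z":0,"wx":0,"wy":0,"wz":0,"grip":0}
    - {"x":0,"y":-0.009,"z":0,"wx":0,"wy":0,"wz":0,"grip":0}
    - {"x":0,"y":0,"z":-0.03,"wx":0,"wy":0,"wz":0,"grip":0}
    - {"x":0,"y":0,"z":-0.03,"wx":0,"wy":0,"wz":7.7,"grip":0}
    - {"x":-0.0346,"y":0.0057,"z":0,"wx":0,"wy":0,"wz":0,"grip":0}
    - {"x":-0.0346,"y":0.0057,"z":0,"wx":0,"wy":0,"wz":0,"grip":0}
    - {"x":-0.0346,"y":0.0057,"z":0,"wx":0,"wy":0,"wz":0,"grip":0}
    - {"x":-0.0346,"y":0.0057,"z":0,"wx":0,"wy":0,"wz":0,"grip":0}
    - {"x":-0.0346,"y":0.0057,"z":0,"wx":0,"wy":0,"wz":0,"grip":0}
    - {"x":-0.0346,"y":0.0057,"z":0,"wx":0,"wy":0,"wz":0,"grip":0}
    - {"x":0,"y":0,"z":0,"wx":0,"wy":0,"wz":0,"grip":0}
    - {"x":0,"y":0,"z":0,"wx":0,"wy":0,"wz":0,"grip":0}

```text
clock: 12.0
eef_pos: [466.8, 75.0, 203.9]
eef_rot: [-3.141, -0.001, -0.295]
wrist_force: [0.7, 0.4, -0.5]
finger_gap: 0.5
```

```bash
python3 - <<'E'
from h import *; import cv2
rel()
p,d=manip.camera("top"); cv2.imwrite("pics/t7.png",cv2.resize(p[110:280,240:410,::-1],None,fx=3.5,fy=3.5))
p,d=manip.camera("scene"); cv2.imwrite("pics/s7.png",cv2.resize(p[165:285,240:400,::-1],None,fx=4.9,fy=4.9))
E
```

```text
clock 12.0 pos [466.8  75.  203.9] yaw -0.295 X -158.9 Y -2.9 j6 1.95 F [ 0.7  0.4 -0.5]
```

View pics/t7.png

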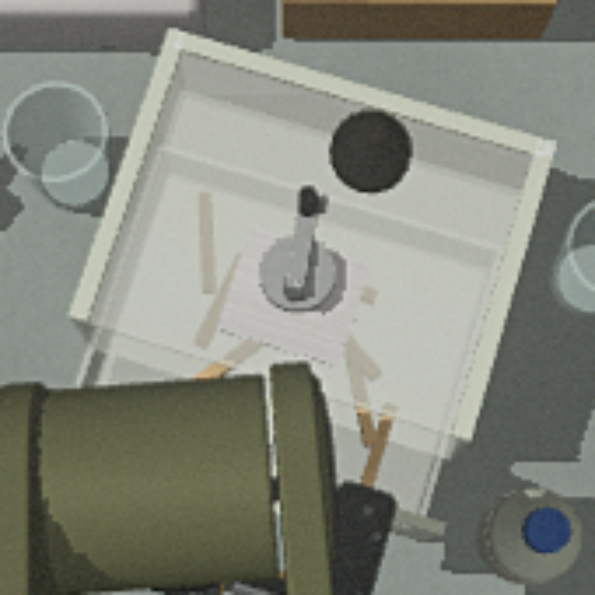

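View pics/s7.png

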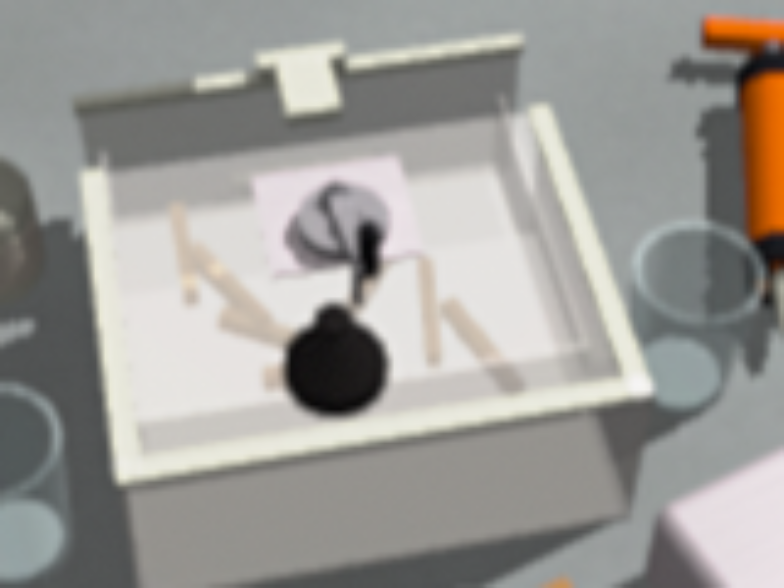

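Both views show the peg against the pin (309,195 in top), the drawer still open and the rest in place. I lower to z 85 and push.

Request:
play_rows:
  commands:
    - {"x":0,"y":0,"z":0.03,"wx":0,"wy":0,"wz":0,"grip":0}
    - {"x":0,"y":0,"z":0.03,"wx":0,"wy":0,"wz":0,"grip":0}
    - {"x":0,"y":0,"z":0.03,"wx":0,"wy":0,"wz":0,"grip":0}
    - {"x":0,"y":0,"z":0.029,"wx":0,"wy":0,"wz":0,"grip":0}
    - {"x":0,"y":0,"z":0,"wx":0,"wy":0,"wz":0,"grip":0}
    - {"x":0.01,"y":0,"z":0,"wx":0,"wy":0,"wz":0,"grip":0}
    - {"x":0.01,"y":0,"z":0,"wx":0,"wy":0,"wz":0,"grip":0}
    - {"x":0.01,"y":0,"z":0,"wx":0,"wy":0,"wz":0,"grip":0}
    - {"x":0.005,"y":0,"z":0,"wx":0,"wy":0,"wz":0,"grip":0}
    - {"x":0.005,"y":0,"z":0,"wx":0,"wy":0,"wz":0,"grip":0}
    - {"x":0.005,"y":0,"z":0,"wx":0,"wy":0,"wz":0,"grip":0}

```text
clock: 13.48
eef_pos: [509.3, 61.8, 84.5]
eef_rot: [3.141, 0.0, -0.295]
wrist_force: [-1.4, -0.3, 1.2]
finger_gap: 0.5
```

Request:
play_rows:
  commands:
    - {"x":0.005,"y":0,"z":0,"wx":0,"wy":0,"wz":0,"grip":0}
    - {"x":0.005,"y":0,"z":0,"wx":0,"wy":0,"wz":0,"grip":0}
    - {"x":0.005,"y":0,"z":0,"wx":0,"wy":0,"wz":0,"grip":0}
    - {"x":0.005,"y":0,"z":0,"wx":0,"wy":0,"wz":0,"grip":0}
    - {"x":0.005,"y":0,"z":0,"wx":0,"wy":0,"wz":0,"grip":0}
    - {"x":0.005,"y":0,"z":0,"wx":0,"wy":0,"wz":0,"grip":0}
    - {"x":0.005,"y":0,"z":0,"wx":0,"wy":0,"wz":0,"grip":0}

```text
clock: 14.35
eef_pos: [542.9, 51.6, 84.4]
eef_rot: [3.142, 0.0, -0.295]
wrist_force: [-1.5, 0.5, 0.4]
finger_gap: 0.4
```

Request:
play_rows:
  commands:
    - {"x":0.003,"y":0,"z":0,"wx":0,"wy":0,"wz":0,"grip":0}
    - {"x":0.003,"y":0,"z":0,"wx":0,"wy":0,"wz":0,"grip":0}
    - {"x":0.002,"y":0,"z":0,"wx":0,"wy":0,"wz":0,"grip":0}
    - {"x":0,"y":0,"z":0,"wx":0,"wy":0,"wz":0,"grip":0}

```text
clock: 14.85
eef_pos: [549.0, 49.8, 84.4]
eef_rot: [3.141, 0.003, -0.295]
wrist_force: [-13.0, 0.7, 7.5]
finger_gap: 0.4
```

```bash
python3 - <<'E'
from h import *; import cv2
rel()
p,d=manip.camera("scene"); cv2.imwrite("pics/s8.png",cv2.resize(p[165:285,240:400,::-1],None,fx=4.9,fy=4.9))
E
```

```text
clock 14.85 pos [549.   49.8  84.4] yaw -0.295 X -72.9 Y -2.7 j6 1.89 F [-13.    0.7   7.5]
```

View pics/s8.png

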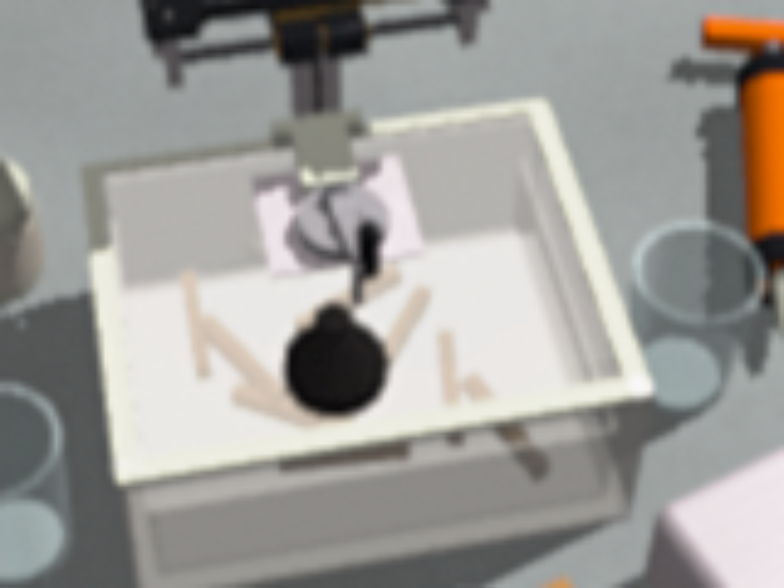

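The front looks flush and the tongue reaches the cam's low side, with the force at 13 N. A small extra push will show whether it is at a hard stop.

Request:
play_rows:
  commands:
    - {"x":0.002,"y":0,"z":0,"wx":0,"wy":0,"wz":0,"grip":0}
    - {"x":0,"y":0,"z":0,"wx":0,"wy":0,"wz":0,"grip":0}
    - {"x":0,"y":0,"z":0,"wx":0,"wy":0,"wz":0,"grip":0}

```text
clock: 15.28
eef_pos: [549.1, 49.7, 84.4]
eef_rot: [3.14, 0.008, -0.295]
wrist_force: [-30.6, 5.5, 17.6]
finger_gap: 0.8
```

Request:
play_rows:
  commands:
    - {"x":-0.005,"y":0,"z":0,"wx":0,"wy":0,"wz":0,"grip":0}
    - {"x":-0.015,"y":0,"z":0,"wx":0,"wy":0,"wz":0,"grip":0}
    - {"x":-0.03,"y":0,"z":0,"wx":0,"wy":0,"wz":0,"grip":0}
    - {"x":-0.03,"y":0,"z":0,"wx":0,"wy":0,"wz":0,"grip":0}
    - {"x":-0.03,"y":0,"z":-0.03,"wx":0,"wy":0,"wz":0,"grip":0}
    - {"x":-0.03,"y":0,"z":-0.03,"wx":0,"wy":0,"wz":0,"grip":0}
    - {"x":0,"y":0,"z":-0.04,"wx":0,"wy":0,"wz":0,"grip":0}
    - {"x":0,"y":0.04,"z":-0.04,"wx":0,"wy":0,"wz":0,"grip":0}
    - {"x":0,"y":0,"z":0,"wx":0,"wy":0,"wz":0,"grip":0}
    - {"x":0,"y":0,"z":0,"wx":0,"wy":0,"wz":0,"grip":0}

```text
clock: 16.52
eef_pos: [406.6, 51.4, 224.0]
eef_rot: [-3.141, 0.0, -0.296]
wrist_force: [-1.0, -0.0, -0.3]
finger_gap: 0.2
```

```bash
python3 - <<'E'
from h import *; import cv2
rel()
p,d=manip.camera("scene"); cv2.imwrite("pics/s9.png",cv2.resize(p[165:285,240:400,::-1],None,fx=4.9,fy=4.9))
p,d=manip.camera("top"); cv2.imwrite("pics/t9.png",cv2.resize(p[110:280,240:410,::-1],None,fx=3.5,fy=3.5))
E
```

```text
clock 16.525 pos [406.6  51.4 224. ] yaw -0.296 X -209.6 Y 37.2 j6 1.9 F [-1.  -0.  -0.3]
```

View pics/s9.png

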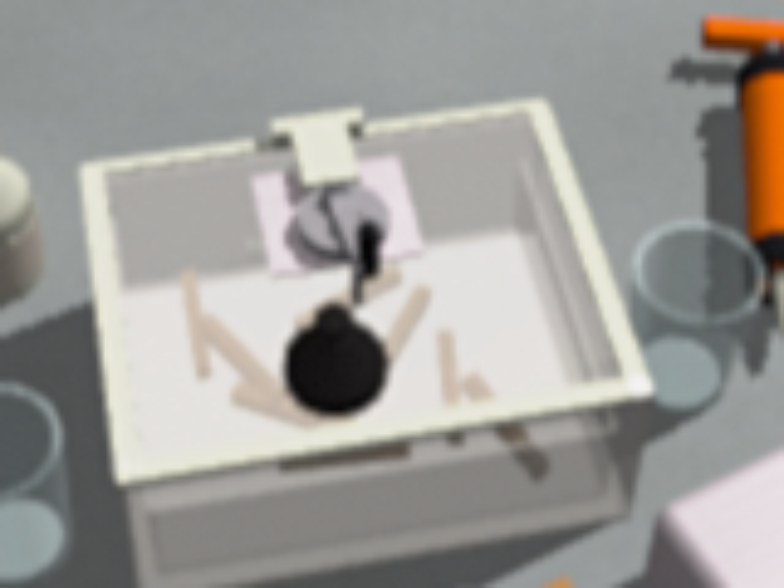

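View pics/t9.png

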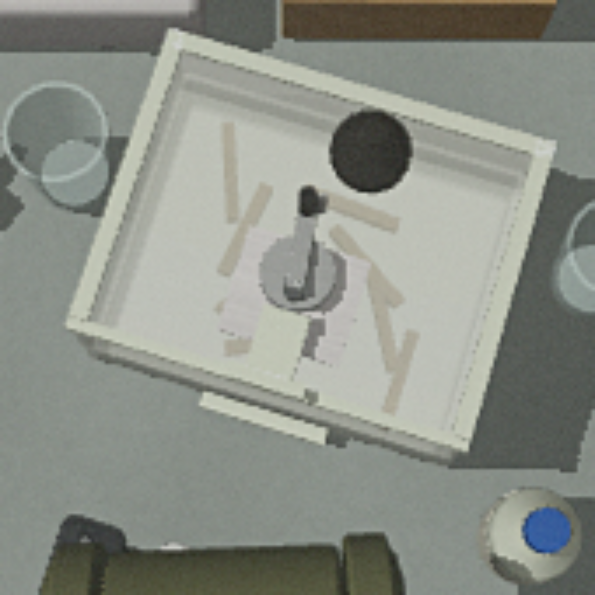

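Both views show the drawer flush with no gap along its rim, and the peg at the pin (309,197 in top). Nothing else has moved and the hand is clear, so I'm handing in.

```bash
python3 -c "
from cell import manip
print(manip.sign_off())"
```

```text
the job is handed in; nothing more can be done
None
```

The cam is turned to its low point against the stop pin, the drawer is fully shut, and the job was handed in at about 16.6 s. No verdict is reported on hand-in.

- **Cam:** I turned it clockwise from about +0.58 to about -3.0 rad with the outside of the shut fingers. Going the other way would have brought the peg close to the weight. At the pin, the force rose from 6.5 to 13.8 N with almost no further movement, and the drawer was still open.
- **Drawer:** I pushed the front until it met a hard stop. The force reached about 31 N on x (about 36 N in all) with about 0.1 mm of movement. Then I drew the hand back and up.
- **Last checks:** Both fixed cameras show the drawer flush, the lever at the pin, and no visible movement of the things in view. The wrist force was about 1 N, so the hand is touching nothing. I judged "fully shut" from the hard stop and the pictures, not from a joint reading. The snuffer lay outside the last cropped pictures, but nothing went near it.
- **Went wrong:** The first two move calls were refused because rows need every key. Nothing moved.

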